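Clamp a stretcher bar in the stapling jig

TASK

Lay the loose short wooden stretcher bar flat and lengthwise on the jig's board, in the lane between the dark end block and the sliding stop. With the cam lever still up, slide the stop along its rail until the bar is held without any gap, one end against the end block and the other against the stop, and then flip the stop's lever down fully level to lock it. Leave the paint jar, the hammer and the metal cup where they are.

Things in the scene. Friction and masses are not known exactly. Their poses are not given: they have to be found in the camera images.
- jig: Fixed jig: plywood board 140 (x -65..75) by 370 mm (y -180..190), top at z = 18 mm; origin on the table, long axis y. Aluminium rail along y, x 30..50, top at z = 40 mm. Dark wooden end block at the -y end: x -65..15, y -160..-130, top at z = 48 mm; its working face looks to +y. The lane is the board at the -x side of the rail, centre line x = -25 mm.
- lane (a point): Foot of the end block's working face (board height, z = 18 mm), on the lane's centre line; axes as the jig's. The bar's end belongs here, the bar running to +y. Its centre line may be up to 20 mm to either side, so that its end is fully backed by the block.
- bar_mid (a point): Centre of the loose pale wooden stretcher bar, 40 mm wide (its x), 140 mm long (its y), 22 mm thick (its z), about 90 g. It starts flat on the table at the robot's side of the jig (its centre 11 mm up). Either end may go to the end block.
- nose (a point): Centre of the stop's working face, which looks to the jig's -y, 34 mm above the table; axes as the jig's. The stop is a dark steel saddle on the rail (jig x 20..60, 50 mm long to +y from this face, top 60 mm above the table) with an aluminium nose across the lane (jig x -65..20, 20 mm thick to +y of this face, 21 to 47 mm above the table), which can be pushed from behind.
- stop (a joint): Travel of the stop towards the end block, m. 0 = nose face 240 mm from the end block's face; 0.100 = 140 mm (bar just held); limit 0.135. Starts between 0 and 0.05. With the lever up it slides with about 2 N and stays where it is left; with the lever down it is locked (holds over 25 N).
- lever (a joint): Cam lever angle, rad. 0 = upright; 1.57 = level, pointing to the jig's -x, above the nose, against a rigid stop: locked. Starts between 0 and 0.25 (upright or leaning a little to -x). It swings in the jig's x-z plane; 4 to 8 N on its end, towards -x and down, moves it, and it stays where it is left.
- lever_pivot (a point): Lever's hinge axis (along jig y), on top of the saddle, 70 mm above the table, 25 mm to +y of the nose face, at jig x = 40 mm.
- lever_tip (a point): Free end of the lever, 78 mm from the pivot: a flat steel bar 14 mm wide (y) and 8 mm thick with a black plastic grip 18 mm wide and 10 mm thick over its last 24 mm. The point lies on the bar's mid-plane.
- jar: Bystander: white paint jar with a screw lid, 68 mm across, 85 mm high; origin under its centre. Leave it alone.
- hammer: Bystander: hammer lying on the table. Leave it alone.
- tin: Bystander: open metal cup, 84 mm across, 100 mm high; origin under its centre. Leave it alone.
There are look-alikes about, which are no part of the job. Leave any yellow look-alike of the part that bears bar_mid alone.

How it is judged:
By the outcome, as a careful person would: the job done as asked, in the order asked, and still so for the second after the job is handed in, with the robot touching nothing.
It also fails if it takes over 62 s, if anything falls off the work surface, if the arm or the gripper's body presses on something with over 40 N, if the wrist force passes 120 N, or if a joint passes its speed limit or range.

ROBOT

A 6-joint arm with a two-finger parallel gripper is mounted at the origin on the work surface. World frame = base frame: x ahead of the robot, y to its left, z up, the work surface at z = 0. Lengths are in mm, angles in rad, forces in N, time in s.
With the tool pointing down it reaches from about 400 to 825 mm from the base axis. Payload 7 kg.
Tool frame: the origin (TCP) lies at the very end of the fingers, on their centre line; the grasp point (between the pads) lies 19 mm behind it (bot.tcp_to_grasp is the distance from the TCP to the grasp point, in mm); z points along the fingers, y is the line along which they close (so a half turn about z gives the same grasp; the last joint's range is limited). The gripper opens to 88 mm and grips with 3 to 60 N. Pads are 19 mm wide; open, the fingers measure 130 mm over their backs; the gripper's body (78 mm by 193 mm) begins 47 mm behind the grasp point.
Start: joints at [-0.885, 0.359, 0.012, 0, -1.224, -0.288], TCP at [261.461, -622.281, 226.561] pointing down, gripper open.
Joint ranges: [-3.07, 3.07], [-1.43, 2.12], [-1.02, 1.25], [-3.03, 1.67], [-3.05, -0], [-3.03, 3.03]. Speed limits (rad/s): [2.39, 2.39, 3.01, 3.14, 3.14, 3.14].

INTERFACE

Orientations are given as a rotation vector (axis times angle).
In Python, from bench import telemetry, capture, camera_model, bot gives the robot as it stands.
- The arm moves only by the tool send_rows, never from a script. Its argument "increments" is text: rows parted by semicolons, each of 6 numbers parted by spaces: the shift along the tool's x, y, z in m, then the turn, a rotation vector about the tool's x, y, z in rad. A call has exactly 8 rows; each row shifts and turns the commanded pose from where the row before left it, along the tool's axes as they then stand; what a row does not reach is not made up. A row lasts 1/12 s, in which the tool goes at most 41.7 mm and 7.16 degrees, less where a joint would pass 70% of its speed; a pose out of reach is approached as far as the arm can. A call with a gripper value outside its range is refused whole. "grip" is the opening, from -1 (shut) to 1 (fully open), so that 0 is half open, set as the call begins (left out, the last holds). The fingers move at their own pace and stop on an object; "grip_force" is the grip in N (left out, the last holds). Time passes only in rows, so rows that do not move let the fingers close, or fill a call up. It gives the time, the measured TCP pose, the force, the opening and the grip force at its end, in the units of the state.
- telemetry.get_obs(): the state, without advancing time (a new reading comes with each control period).
- capture(name): name is "scene" or "top"; returns the picture (400x640x3 uint8, red, green, blue); there is no depth.
- camera_model(name): a dict with "fx", "fy", "cx", "cy" (pixels), "k1" (the pictures are not rectified: a ray, as slopes to the right and down, at radius r is drawn at 1 + k1 r^2 times it, then the intrinsics apply), "R" (3x3) and "t" (3): a world point X has camera coordinates R X + t. Camera axes: x right, y down, z forward; pixel columns grow to the right and rows downward; lengths in mm; the calibration is good to about 2 mm. A picture is of the moment at which its call begins. camera_model takes no time and is no camera call.
- bot.hand_in(): hands the job in; it is judged then, once.
The state is a dict: "time_s": time; "joint_positions": joint angles; "dq": joint speeds; "joint_torque": joint torques, N m; "eef_pos": TCP position; "tcp_rot": TCP orientation; "wrist_force": force on the tool from outside, world axes, zero at the start; "torque": the same for the moment, N m; "finger_gap": opening from 0.0 (shut) to 1.0 (fully open); "gripper_force": force on a finger pad.
Only numpy, scipy, OpenCV 4.12 (cv2) and the standard library are available. Lean on these libraries where they do the work, as an engineer would, in place of code of your own. Each camera call takes 0.05 s, during which the arm holds its last target. There are 200 camera calls.

## Working session

There is one attempt and no reset: what is moved stays moved. The work goes in short steps, Python scripts to look and compute and a tool call to move; the robot and the scene stay as the last step left them, time stands still between calls to the robot, and variables do not carry over. Pictures are saved under pics/ and viewed, at most 10 in all, crops included, and the job is handed in when it is done.

Besides the shell and the picture viewer there is one more tool, called after "Call:" as name(argument=value, ...) on one line, values as JSON. send_rows: Moves the arm, as the interface text tells. Its arguments: {"type":"object","properties":{"increments":{"type":"string"},"grip":{"type":"number"},"grip_force":{"type":"number"}},"required":["increments"]}

```bash
mkdir -p pics; python3 - <<'E'
from bench import telemetry, capture, camera_model, bot
import cv2
for n in("scene","top"):
    im=capture(n); cv2.imwrite(f"pics/{n}0.png",im[:,:,::-1]); m=camera_model(n); print(n,m)
print(telemetry.get_obs())
E
```

```text
scene {'fx': 518.7418148864964, 'fy': 518.7418148864964, 'cx': 323.3032279775535, 'cy': 203.42195813934774, 'k1': -0.14435706944163887, 'R': array([[-0.81920479,  0.57327564, -0.01607956],
       [ 0.46127053,  0.64197218, -0.61245507],
       [-0.34078294, -0.50914315, -0.79034185]]), 't': array([ 412.59406559, -160.92389956, 1908.84707489])}
top {'fx': 372.11893008831225, 'fy': 372.11893008831225, 'cx': 319.17818030075745, 'cy': 193.20478200917702, 'k1': 0.025678107782223614, 'R': array([[ 0.03872096, -0.99924895,  0.00148821],
       [-0.9787826 , -0.03822769, -0.20130389],
       [ 0.20120959,  0.00633805, -0.97952771]]), 't': array([-21.99701946, 550.28074752, 938.20599854])}
{'time_s': 0.1, 'joint_positions': array([-8.84874842e-01,  3.59309648e-01,  1.11274116e-02, -2.74053323e-04,
       -1.22412033e+00, -2.88100190e-01]), 'dq': array([-8.02268360e-06, -1.78603569e-03,  2.77028868e-03,  1.37718338e-03,
        2.29692436e-03, -3.06169170e-05]), 'joint_torque': array([-3.94386749e-03, -5.84162951e+01,  2.93747771e+01,  7.01545537e+00,
        1.01248693e-02, -7.91937191e-05]), 'eef_pos': array([ 261.28590634, -621.88728163,  225.71619469]), 'tcp_rot': array([ 6.20545542e-01, -3.07920841e+00, -2.27999111e-03]), 'wrist_force': array([ 0.36723864, -0.35699976, -0.6156774 ]), 'torque': array([-0.03065758, -0.03041899,  0.05699486]), 'gripper_force': 0.0, 'finger_gap': 1.0000370981678817}
```

View pics/scene0.png

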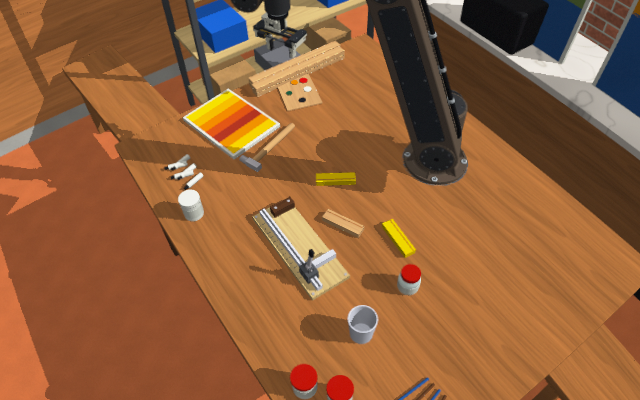

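View pics/top0.png

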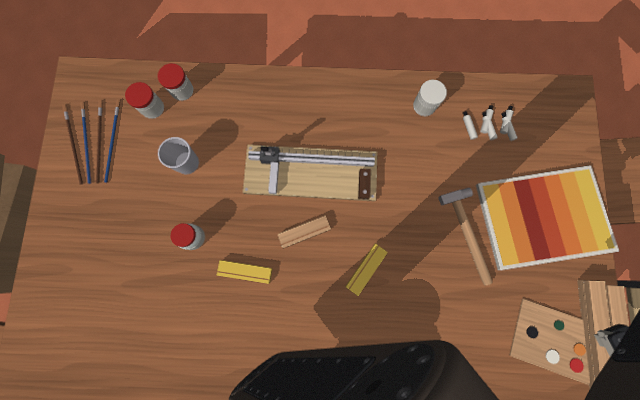

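The top view shows the jig at (243–378, 145–200), its end block at (364,184) on the right, the stop at (270,155) and the pale bar at (304,231). In the scene view the bar is at (343,222), the stop at (310,268) and the lever stands upright at (311,255).

```bash
cat > h.py <<'E'
import numpy as np, cv2
from bench import telemetry, capture, camera_model, bot
def ray(n,uv):
    m=camera_model(n); d=np.array([(uv[0]-m['cx'])/m['fx'],(uv[1]-m['cy'])/m['fy']]); s=d.copy()
    for _ in range(20): s=d/(1+m['k1']*(s@s))
    R=m['R']; return -R.T@m['t'], R.T@np.array([s[0],s[1],1.])
def plane(n,uv,z):
    c,d=ray(n,uv); return c+d*(z-c[2])/d[2]
def proj(n,X):
    m=camera_model(n); p=m['R']@np.asarray(X,float)+m['t']; s=p[:2]/p[2]; s=s*(1+m['k1']*(s@s))
    return s*[m['fx'],m['fy']]+[m['cx'],m['cy']]
def tri(uv1,uv2):
    (a,d),(b,e)=ray('scene',uv1),ray('top',uv2)
    x=np.linalg.lstsq(np.c_[d,-e],b-a,rcond=None)[0]; p,q=a+d*x[0],b+e*x[1]
    return (p+q)/2,np.linalg.norm(p-q)
def crop(n,x,y,w,h,k,f):
    im=capture(n); cv2.imwrite(f,cv2.resize(im[y:y+h,x:x+w,::-1],None,fx=k,fy=k,interpolation=cv2.INTER_CUBIC)); return im
E
python3 - <<'E'
from h import *
crop('top',235,135,160,120,5,'pics/t1.png'); crop('scene',240,185,140,120,5,'pics/s1.png')
E
```

```text
(no output)
```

View pics/t1.png

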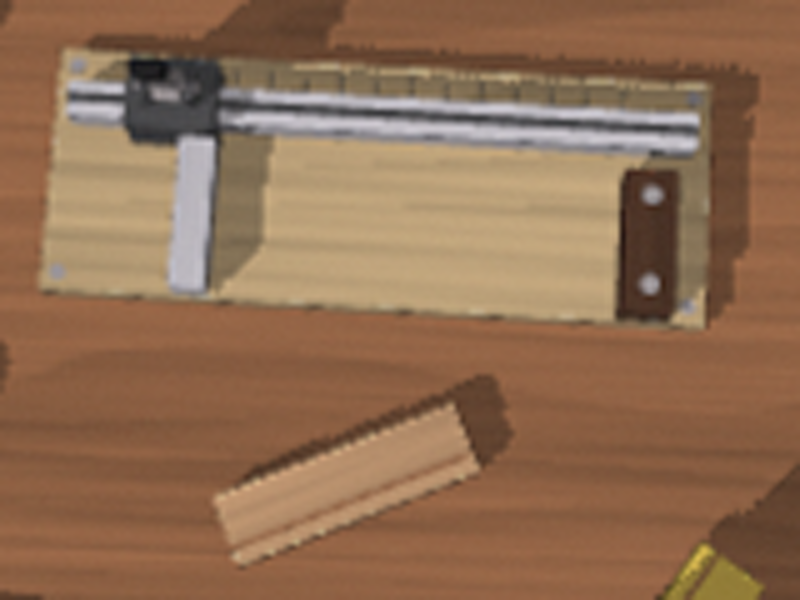

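View pics/s1.png

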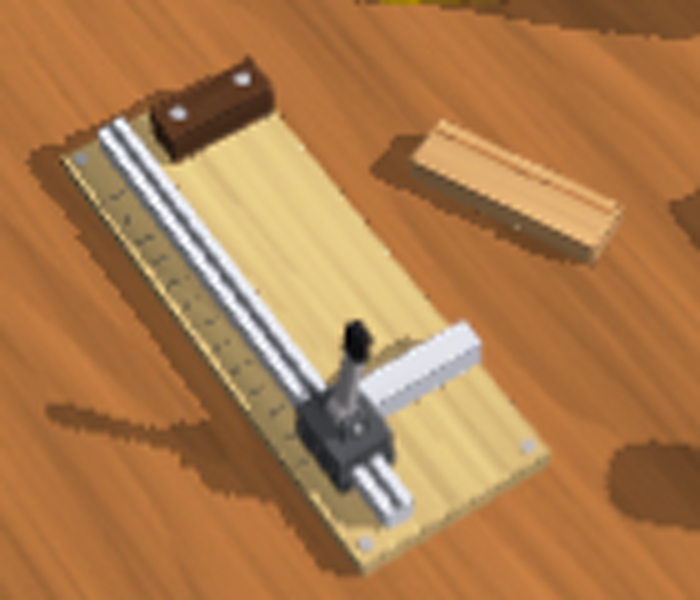

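The enlarged top view gives the board's corners at (248,144.6), (377,152), (376.4,200), (243,193), the end block at (359–371, 169–199), and the nose at (269–278, 162–193). The bar's corners are (277.6,234.2), (326,215.6), (331,228.4), (283,248). The lever tip in the scene view is at (311,250).

```bash
python3 - <<'E'
from h import *
np.set_printoptions(precision=1,suppress=True)
for n in('scene','top'): print(ray(n,(320,200))[0])
T=lambda x,y:(235+x/5,135+y/5); S=lambda x,y:(240+x/5,185+y/5)
for nm,t,s,z in [('b-x+y',(42,289),(550,455),18),('b+x+y',(66,50),(365,570),18),('b+x-y',(711,86),(63,160),18),('b-x-y',(708,325),(277,112),18),
 ('blk top -x +y face',(618,316),(273,93),48),('blk top +x face',(624,172),(172,155),48),('screw+x',(652,195),(178,113),48),('screw-x',(649,284),(243,78),48),
 ('nose top -x front',(208,292),(465,322),47),('nose top root front',(216,137),(362,380),47),('lever tip',(150,68),(356,325),148),
 ('bar1',(216,496),(590,258),22),('bar2',(455,402),(413,160),22),('bar3',(480,466),(443,122),22),('bar4',(238,560),(620,208),22)]:
    p,e=tri(S(*s),T(*t)); print(nm,p,e,'| top',plane('top',T(*t),z)[:2],'scene',plane('scene',S(*s),z)[:2])
E
```

```text
[1062.7  838.7 1416.7]
[ 350.7   -6.9 1029.8]
b-x+y [552.5 212.5   8.2] 2.423644071582612 | top [551.5 209.6] scene [555.1 217.6]
b+x+y [691.9 210.7   8.4] 5.024141795955514 | top [690.6 207. ] scene [692.7 216.7]
b+x-y [ 684.8 -160.2   11. ] 3.0867463979329677 | top [ 683.7 -160.3] scene [ 685.8 -153.8]
b-x-y [ 540.6 -152.   -28.4] 39.27061422594631 | top [ 545.6 -159.7] scene [ 546.4 -103.7]
blk top -x +y face [ 545.6 -108.3   33.7] 0.05999529456546979 | top [ 542.8 -106.9] scene [550.9 -98.5]
blk top +x face [ 627.5 -109.7   27.1] 3.2604457152630992 | top [ 622.9 -108.7] scene [633.1 -94.1]
screw+x [ 610.9 -124.1   44.9] 1.2833562886931633 | top [ 610.6 -124.2] scene [ 611.6 -121.3]
screw-x [ 560.5 -122.7   46.8] 2.022355440220264 | top [ 561.  -123.3] scene [ 560.4 -120.9]
nose top -x front [548.7 116.4  36. ] 2.7619187463706023 | top [547.5 114.1] scene [551.8 123.1]
nose top root front [631.1 117.7  47.3] 8.236977901315703 | top [634.3 115. ] scene [628.2 120.6]
lever tip [640.7 138.2 143.4] 0.319811105728282 | top [639.3 137.3] scene [642.1 140.8]
bar1 [441.3 108.2   5.5] 1.5060464103269886 | top [440.4 105.9] scene [448.  117.2]
bar2 [495.5 -19.7  16.2] 5.149745562916979 | top [496.6 -21.4] scene [496.1 -14.3]
bar3 [460.7 -34.4  15.8] 5.618371873299949 | top [462.1 -36.2] scene [461.5 -28.5]
bar4 [406.1  93.3  16.1] 2.3342380782581915 | top [406.6  92. ] scene [408.   97.2]
```

The sizes agree with what is given: board edges about 368 mm, bar 139 × 38 mm, lever tip at z ≈ 143 mm. The jig origin is at about (613, 20) with yaw −1°. The bar's centre is at about (451, 36), with its long axis at yaw 113°. The nose face is at jig y ≈ 95.

Call:
send_rows(increments="-0.018 0.022 0.003 0 0 0;-0.018 0.022 0.003 0 0 0;-0.018 0.022 0.003 0 0 0;-0.018 0.022 0.003 0 0 0;-0.018 0.022 0.003 0 0 0;-0.018 0.022 0.003 0 0 0;-0.018 0.022 0.003 0 0 0;-0.018 0.022 0.003 0 0 0", grip=1)

```text
time_s: 0.87
eef_pos: [326.1, -402.9, 202.3]
tcp_rot: [-0.62, 3.08, 0.0]
wrist_force: [-0.3, 1.1, -0.8]
finger_gap: 1.001
gripper_force: 0.0
```

Call:
send_rows(increments="-0.018 0.022 0.003 0 0 0;-0.018 0.022 0.003 0 0 0;-0.018 0.022 0.003 0 0 0;-0.018 0.022 0.003 0 0 0;-0.018 0.022 0.003 0 0 0;-0.018 0.022 0.003 0 0 0;-0.018 0.022 0.003 0 0 0;-0.018 0.022 0.003 0 0 0")

```text
time_s: 1.53
eef_pos: [390.7, -184.9, 178.6]
tcp_rot: [-0.621, 3.079, -0.0]
wrist_force: [1.1, 0.1, 0.1]
finger_gap: 1.0
gripper_force: 0.0
```

Call:
send_rows(increments="-0.018 0.022 0.003 0 0 0;-0.018 0.022 0.003 0 0 0;-0.018 0.022 0.003 0 0 0;-0.018 0.022 0.003 0 0 0;-0.018 0.022 0.003 0 0 0;-0.018 0.022 0.003 0 0 0;-0.018 0.022 0.003 0 0 0;-0.018 0.022 0.003 0 0 0")

```text
time_s: 2.2
eef_pos: [455.3, 33.3, 154.6]
tcp_rot: [-0.621, 3.079, 0.0]
wrist_force: [0.6, 0.9, 0.1]
finger_gap: 1.0
gripper_force: 0.0
```

Call:
send_rows(increments="0 0 0.003 0 0 -0.1;0 0 0.003 0 0 -0.1;0 0 0.003 0 0 -0.1;0 0 0.003 0 0 -0.1;0 0 0.003 0 0 -0.1;0 0 0.003 0 0 -0.1;0 0 0.003 0 0 -0.1;0 0 0.003 0 0 -0.1")

```text
time_s: 2.87
eef_pos: [455.1, 31.8, 130.4]
tcp_rot: [1.777, -2.59, -0.0]
wrist_force: [0.7, -0.8, 0.4]
finger_gap: 0.999
gripper_force: 0.0
```

Call:
send_rows(increments="0 0 0.003 0 0 -0.1;0 0 0.003 0 0 -0.1;0 0 0.003 0 0 -0.1;0 0 0.003 0 0 -0.1;0 0 0.003 0 0 -0.1;0 0 0.003 0 0 -0.1;0 0 0.003 0 0 -0.1;0 0 0.003 0 0 0")

```text
time_s: 3.53
eef_pos: [455.2, 31.9, 106.4]
tcp_rot: [-2.557, 1.824, -0.0]
wrist_force: [-0.9, -0.6, 1.7]
finger_gap: 1.0
gripper_force: 0.0
```

```bash
cat >> h.py <<'E'
from scipy.spatial.transform import Rotation as Rt
def go(x,y,z,yaw):
    "tool-frame delta (mm) and turn about tool z to reach world pose with tool y at yaw (deg), plus tilt fix"
    o=telemetry.get_obs(); R=Rt.from_rotvec(o['tcp_rot']).as_matrix(); p=np.array(o['eef_pos'])
    a=np.radians(yaw); Y=np.array([np.cos(a),np.sin(a),0]); Z=np.array([0,0,-1.]); T=np.c_[np.cross(Y,Z),Y,Z]
    print('t',round(o['time_s'],2),'p',p.round(1),'yaw',np.degrees(np.arctan2(R[1,1],R[0,1])).round(1),'F',np.round(o['wrist_force'],1),'gap',round(o['finger_gap']*88,1),'gf',round(o['gripper_force'],1))
    print(' shift(tool,mm)',(R.T@(np.array([x,y,z])-p)).round(1),'turn',Rt.from_matrix(R.T@T).as_rotvec().round(3),'| tool axes x',R[:,0].round(3),'y',R[:,1].round(3))
JO=np.array([613.,20.]); JY=-1.
def jig(x,y): a=np.radians(JY); return JO+x*np.array([np.cos(a),np.sin(a)])+y*np.array([-np.sin(a),np.cos(a)])
E
python3 -c "
from h import *
go(451,36,2.5,203.3)
crop('scene',260,150,160,120,5,'pics/s2.png')"
```

```text
t 3.53 p [455.2  31.9 106.4] yaw -161.0 F [-0.9 -0.6  1.7] gap 88.0 gf 0.0
 shift(tool,mm) [ -5.3   2.6 103.9] turn [-0.     0.    -0.075] | tool axes x [ 0.325 -0.946 -0.   ] y [-0.946 -0.325 -0.   ]
```

View pics/s2.png

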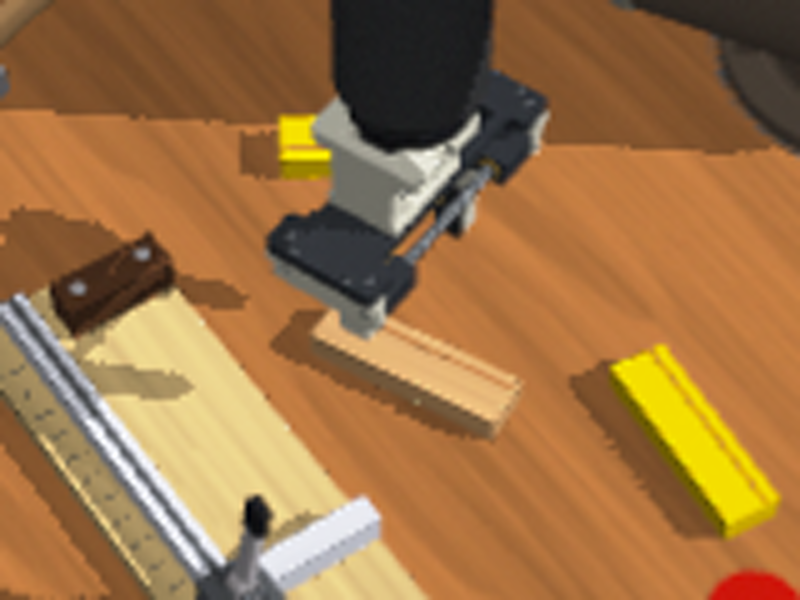

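The fingers straddle the bar's middle at (345,220) in the scene view; the yellow look-alikes are clear of them. I'll descend and grip.

Call:
send_rows(increments="-0.0007 0.0003 0.011 0 0 -0.009;-0.0007 0.0003 0.011 0 0 -0.009;-0.0007 0.0003 0.011 0 0 -0.009;-0.0007 0.0003 0.011 0 0 -0.009;-0.0007 0.0003 0.011 0 0 -0.009;-0.0007 0.0003 0.011 0 0 -0.009;-0.0007 0.0003 0.011 0 0 -0.009;-0.0007 0.0003 0.011 0 0 -0.009")

```text
time_s: 4.25
eef_pos: [451.1, 36.3, 18.2]
tcp_rot: [-2.614, 1.742, -0.0]
wrist_force: [-0.3, 0.1, 0.6]
finger_gap: 1.0
gripper_force: 0.0
```

Call:
send_rows(increments="0 0 0.003 0 0 0;0 0 0.003 0 0 0;0 0 0.003 0 0 0;0 0 0.003 0 0 0;0 0 0.002 0 0 0;0 0 0.001 0 0 0;0 0 0 0 0 0;0 0 0 0 0 0")

```text
time_s: 4.92
eef_pos: [451.1, 36.3, 3.7]
tcp_rot: [-2.617, 1.737, -0.0]
wrist_force: [-0.6, -0.4, -0.1]
finger_gap: 0.999
gripper_force: 0.0
```

Call:
send_rows(increments="0 0 0 0 0 0;0 0 0 0 0 0;0 0 0 0 0 0;0 0 0 0 0 0;0 0 0 0 0 0;0 0 0 0 0 0;0 0 0 0 0 0;0 0 0 0 0 0", grip=-0.4, grip_force=20)

```text
time_s: 5.58
eef_pos: [451.0, 36.3, 3.6]
tcp_rot: [-2.618, 1.737, -0.0]
wrist_force: [-0.3, -0.3, -0.7]
finger_gap: 0.456
gripper_force: 11.7
```

Call:
send_rows(increments="0 0 -0.005 0 0 0;0 0 -0.01 0 0 0;0 0 -0.01 0 0 0;0 0 -0.01 0 0 0;0 0 -0.01 0 0 0;0 0 -0.01 0 0 0;0 0 -0.005 0 0 0;0 0 0 0 0 0")

```text
time_s: 6.25
eef_pos: [451.6, 36.6, 64.7]
tcp_rot: [-2.616, 1.736, -0.002]
wrist_force: [0.7, 0.5, -1.4]
finger_gap: 0.456
gripper_force: 19.9
```

```bash
python3 -c "
from h import *
w=jig(-28,-52);print(w)
go(*w,62,179)
crop('scene',260,150,160,120,5,'pics/s3.png'); im=crop('top',240,135,160,120,5,'pics/t3.png')"
```

```text
[584.0967394  -31.50341277]
t 6.25 p [451.6  36.6  64.7] yaw -157.1 F [ 0.7  0.5 -1.4] gap 40.1 gf 19.9
 shift(tool,mm) [114.2 -95.6   2.9] turn [-0.002  0.001  0.417] | tool axes x [ 0.389 -0.921 -0.   ] y [-0.921 -0.389 -0.002]
```

View pics/s3.png

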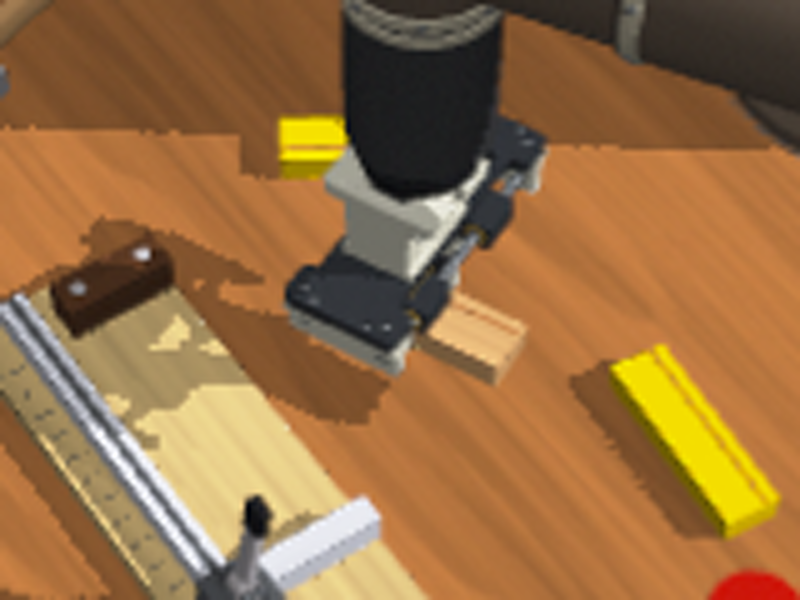

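Gripped (40 mm, 20 N) and lifted level, with the bar's outer end at (357,221). Now I'll turn it and carry it over the lane.

Call:
send_rows(increments="0 0 0 0 0 0.052;0 0 0 0 0 0.052;0 0 0 0 0 0.052;0 0 0 0 0 0.052;0 0 0 0 0 0.052;0 0 0 0 0 0.052;0 0 0 0 0 0.052;0 0 0 0 0 0.052")

```text
time_s: 7.02
eef_pos: [450.4, 36.0, 62.7]
tcp_rot: [2.198, -2.242, -0.001]
wrist_force: [0.3, 0.0, -1.5]
finger_gap: 0.455
gripper_force: 19.9
```

Call:
send_rows(increments="0.004 -0.008 0 0 0 0;0.01 -0.02 0 0 0 0;0.01 -0.02 0 0 0 0;0.01 -0.02 0 0 0 0;0.01 -0.02 0 0 0 0;0.01 -0.02 0 0 0 0;0.008 -0.018 0 0 0 0;0.004 -0.008 0 0 0 0")

```text
time_s: 7.68
eef_pos: [586.0, -33.4, 62.5]
tcp_rot: [2.203, -2.239, 0.0]
wrist_force: [0.7, 0.6, -0.7]
finger_gap: 0.452
gripper_force: 19.9
```

Call:
send_rows(increments="0 0 0 0 0 0;0 0 0.006 0 0 0;0 0 0.006 0 0 0;0 0 0.006 0 0 0;0 0 0.006 0 0 0;0 0 0.006 0 0 0;0 0 0 0 0 0;0 0 0 0 0 0")

```text
time_s: 8.35
eef_pos: [583.4, -31.9, 33.1]
tcp_rot: [2.202, -2.239, -0.001]
wrist_force: [0.8, 0.6, -0.7]
finger_gap: 0.458
gripper_force: 19.9
```

```bash
python3 -c "
from h import *
w=jig(-28,-52)
go(*w,22,179)
im=crop('top',240,135,160,120,5,'pics/t4.png');im=crop('scene',240,165,160,120,5,'pics/s4.png')
a=cv2.imread('pics/t4.png');b=cv2.imread('pics/s4.png');cv2.imwrite('pics/c4.png',cv2.resize(np.vstack([a,b]),None,fx=.5,fy=.5))"
```

```text
t 8.35 p [583.4 -31.9  33.1] yaw 179.1 F [ 0.8  0.6 -0.7] gap 40.3 gf 19.9
 shift(tool,mm) [-0.4 -0.7 11.1] turn [ 0.001 -0.     0.001] | tool axes x [-0.016 -1.     0.   ] y [-1.     0.016  0.001]
```

View pics/c4.png

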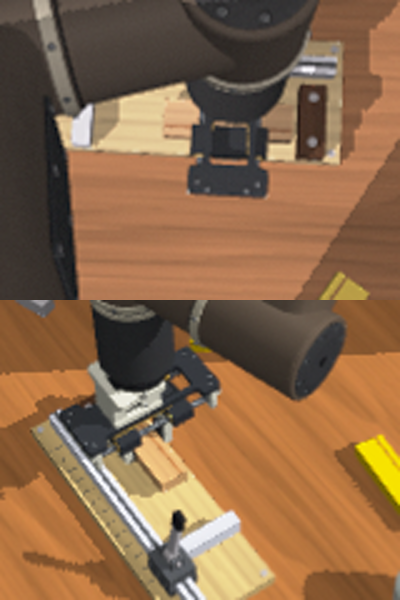

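The bar is square over the lane: the top view has its near end just short of the end block at about (359,185), with the rail clear. I'll lower it and release to a 52 mm opening.

Call:
send_rows(increments="0 0 0.002 0 0 0;0 0 0.002 0 0 0;0 0 0.002 0 0 0;0 0 0.002 0 0 0;0 0 0.002 0 0 0;0 0 0.0015 0 0 0;0 0 0 0 0 0;0 0 0 0 0 0")

```text
time_s: 9.12
eef_pos: [583.8, -32.0, 21.9]
tcp_rot: [2.202, -2.24, -0.0]
wrist_force: [0.6, -0.5, -1.1]
finger_gap: 0.453
gripper_force: 19.9
```

Call:
send_rows(increments="0 0 0 0 0 0;0 0 0 0 0 0;0 0 0 0 0 0;0 0 0 0 0 0;0 0 -0.004 0 0 0;0 0 -0.01 0 0 0;0 0 -0.015 0 0 0;0 0 -0.015 0 0 0", grip=0.18)

```text
time_s: 9.78
eef_pos: [583.7, -32.1, 67.1]
tcp_rot: [2.202, -2.24, -0.0]
wrist_force: [0.1, 0.0, -0.0]
finger_gap: 0.588
gripper_force: 0.0
```

Call:
send_rows(increments="0 0 -0.02 0 0 0;0 0 -0.02 0 0 0;0 0 -0.02 0 0 0;0 0 -0.02 0 0 0;0 0 -0.02 0 0 0;0 0 -0.02 0 0 0;0 0 -0.02 0 0 0;0 0 0 0 0 0", grip=-1)

```text
time_s: 10.45
eef_pos: [586.0, -32.0, 211.8]
tcp_rot: [-2.199, 2.235, -0.008]
wrist_force: [0.7, 0.1, 1.0]
finger_gap: 0.047
gripper_force: 0.0
```

```bash
python3 -c "
from h import *
w=jig(-35,150);print(w)
go(*w,200,89)
go(*w,200,269)
im=crop('scene',240,165,160,120,5,'pics/s5.png')"
```

```text
[580.62319164 170.5879885 ]
t 10.45 p [586.  -32.  211.8] yaw 179.1 F [0.7 0.1 1. ] gap 4.1 gf 0.0
 shift(tool,mm) [-202.5    8.7   11.8] turn [-0.005  0.007  1.572] | tool axes x [-0.016 -1.    -0.001] y [-1.     0.016 -0.008]
t 10.45 p [586.  -32.  211.8] yaw 179.1 F [0.7 0.1 1. ] gap 4.1 gf 0.0
 shift(tool,mm) [-202.5    8.7   11.8] turn [-0.007 -0.005 -1.57 ] | tool axes x [-0.016 -1.    -0.001] y [-1.     0.016 -0.008]
```

View pics/s5.png

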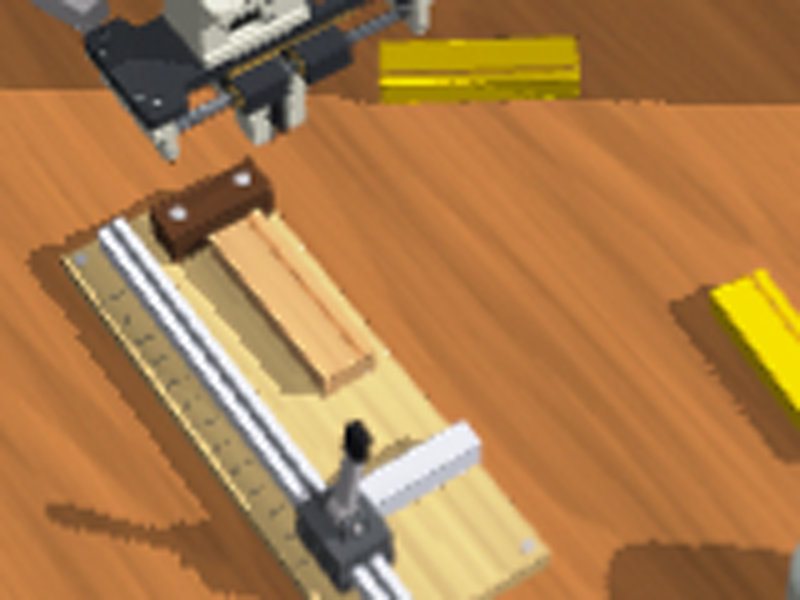

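The bar lies flat in the lane, lengthwise. Its ends are at about (287,209) near the block and (311,240) at the free end, with a small gap to the block. Next I'll go behind the nose with the fingers shut.

Call:
send_rows(increments="-0.01 0 0 0 0 -0.098;-0.01 0.001 0 0 0 -0.098;0 0 0 0 0 -0.098;0 0 0 0 0 -0.098;0 0 0 0 0 -0.098;0 0 0 0 0 -0.098;0 0 0 0 0 -0.098;0 0 0 0 0 -0.098")

```text
time_s: 11.17
eef_pos: [581.7, -12.2, 205.8]
tcp_rot: [2.894, -1.222, -0.001]
wrist_force: [0.7, 0.3, -1.0]
finger_gap: 0.003
gripper_force: 0.0
```

Call:
send_rows(increments="0 0 0 0 0 -0.098;0 0 0 0 0 -0.098;0 0 0 0 0 -0.098;0 0 0 0 0 -0.098;0 0 0 0 0 -0.098;0 0 0 0 0 -0.098;0 0 0 0 0 -0.098;0 0 0 0 0 -0.098")

```text
time_s: 11.83
eef_pos: [581.7, -12.2, 205.8]
tcp_rot: [3.141, -0.024, -0.001]
wrist_force: [0.2, 0.3, 0.2]
finger_gap: 0.006
gripper_force: 0.0
```

```bash
python3 -c "
from h import *
w=jig(-35,150);print(w)
go(*w,200,269)
for s in [(210,238),(258,212),(375,352),(330,383)]:
  p=plane('scene',(240+s[0]/5,165+s[1]/5),40)[:2]-JO; a=np.radians(1); print('bar jig',(p[0]*np.cos(a)-p[1]*np.sin(a)).round(1),(p[0]*np.sin(a)+p[1]*np.cos(a)).round(1))
"
```

```text
[580.62319164 170.5879885 ]
t 11.83 p [581.7 -12.2 205.8] yaw -90.9 F [0.2 0.3 0.2] gap 0.6 gf 0.0
 shift(tool,mm) [  -3.8 -182.8    5.8] turn [0.    0.001 0.002] | tool axes x [ 1.    -0.015 -0.001] y [-0.015 -1.     0.   ]
bar jig -8.3 -116.9
bar jig -46.1 -117.1
bar jig -48.2 21.7
bar jig -11.5 25.3
```

Call:
send_rows(increments="-0.004 -0.01 0 0 0 0;0 -0.03 0 0 0 0;0 -0.03 0 0 0 0;0 -0.03 0 0 0 0;0 -0.03 0 0 0 0;0 -0.03 0 0 0 0;0 -0.015 0 0 0 0;0 -0.008 0 0 0 0")

```text
time_s: 12.5
eef_pos: [581.3, 173.2, 205.8]
tcp_rot: [3.141, -0.031, -0.001]
wrist_force: [-0.8, -0.6, -0.1]
finger_gap: 0.009
gripper_force: 0.0
```

Call:
send_rows(increments="0 0 0 0 0 0;0 0 0.02 0 0 0;0 0 0.03 0 0 0;0 0 0.03 0 0 0;0 0 0.03 0 0 0;0 0 0.02 0 0 0;0 0 0.01 0 0 0;0 0 0 0 0 0")

```text
time_s: 13.17
eef_pos: [580.4, 169.0, 63.8]
tcp_rot: [3.139, -0.034, -0.006]
wrist_force: [-0.8, -0.8, 0.7]
finger_gap: 0.007
gripper_force: 0.0
```

Call:
send_rows(increments="0 0 0.006 0 0 0;0 0 0.006 0 0 0;0 0 0.006 0 0 0;0 0 0.006 0 0 0;0 0 0.006 0 0 0;0 0 0.006 0 0 0;0 0 0.003 0 0 0;0 0 0 0 0 0")

```text
time_s: 13.83
eef_pos: [581.3, 170.7, 26.1]
tcp_rot: [3.141, -0.031, -0.002]
wrist_force: [-0.4, 0.1, 0.2]
finger_gap: 0.004
gripper_force: 0.0
```

```bash
python3 -c "
from h import *
w=jig(-35,30+41);print(w)
go(*w,26,269)
im=crop('scene',240,165,160,120,5,'pics/s6.png')"
```

```text
[579.24445153  91.60002058]
t 13.83 p [581.3 170.7  26.1] yaw -91.1 F [-0.4  0.1  0.2] gap 0.3 gf 0.0
 shift(tool,mm) [-0.5 79.1  0.2] turn [ 0.001  0.001 -0.002] | tool axes x [ 1.    -0.02  -0.001] y [-0.02  -1.     0.001]
```

View pics/s6.png

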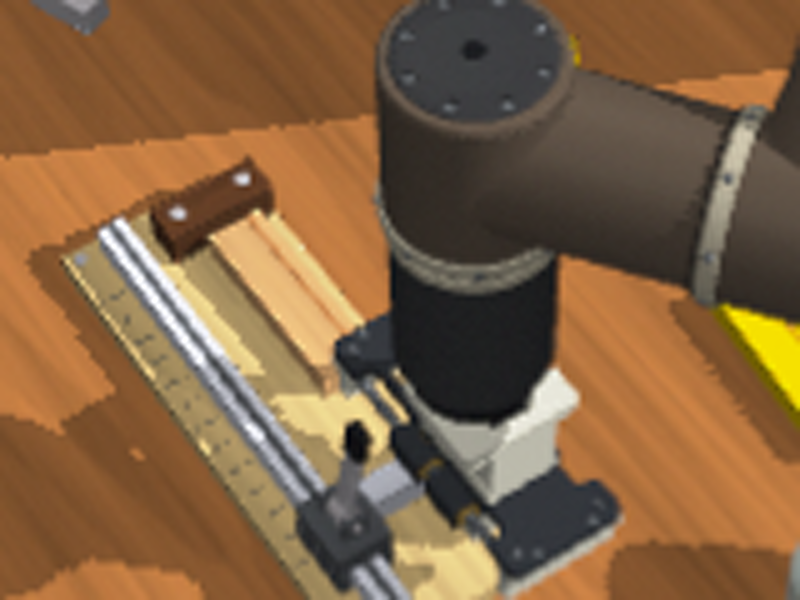

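The fingers are behind the nose (nose visible at (318,262)), the lever is up and the bar is undisturbed. I'll push the stop now.

Call:
send_rows(increments="0 0.004 0 0 0 0;0 0.008 0 0 0 0;0 0.01 0 0 0 0;0 0.01 0 0 0 0;0 0.01 0 0 0 0;0 0.01 0 0 0 0;0 0.01 0 0 0 0;0 0.008 0 0 0 0")

```text
time_s: 14.55
eef_pos: [580.8, 99.7, 27.4]
tcp_rot: [-3.141, 0.032, -0.001]
wrist_force: [1.4, 2.0, -0.4]
finger_gap: 0.005
gripper_force: 1.2
```

Call:
send_rows(increments="0 0.002 0 0 0 0;0 0.002 0 0 0 0;0 0.002 0 0 0 0;0 0.002 0 0 0 0;0 0.002 0 0 0 0;0 0.002 0 0 0 0;0 0.001 0 0 0 0;0 0.001 0 0 0 0")

```text
time_s: 15.22
eef_pos: [580.2, 86.9, 27.1]
tcp_rot: [-3.141, 0.031, -0.0]
wrist_force: [0.4, 2.3, 2.5]
finger_gap: 0.004
gripper_force: 1.2
```

Call:
send_rows(increments="0 0.001 0 0 0 0;0 0.001 0 0 0 0;0 0.001 0 0 0 0;0 0.001 0 0 0 0;0 0.001 0 0 0 0;0 0.001 0 0 0 0;0 0 0 0 0 0;0 0 0 0 0 0")

```text
time_s: 15.88
eef_pos: [580.0, 80.7, 27.0]
tcp_rot: [3.141, -0.031, -0.0]
wrist_force: [1.3, 0.9, 0.9]
finger_gap: 0.005
gripper_force: 0.6
```

Call:
send_rows(increments="0 0.001 0 0 0 0;0 0.001 0 0 0 0;0 0.001 0 0 0 0;0 0.001 0 0 0 0;0 0.001 0 0 0 0;0 0.001 0 0 0 0;0 0 0 0 0 0;0 0 0 0 0 0")

```text
time_s: 16.55
eef_pos: [579.8, 74.7, 27.0]
tcp_rot: [3.141, -0.031, -0.0]
wrist_force: [1.0, 1.8, 0.2]
finger_gap: 0.005
gripper_force: 0.6
```

Call:
send_rows(increments="0 0.001 0 0 0 0;0 0.001 0 0 0 0;0 0.001 0 0 0 0;0 0.001 0 0 0 0;0 0 0 0 0 0;0 0 0 0 0 0;0 0 0 0 0 0;0 0 0 0 0 0")

```text
time_s: 17.22
eef_pos: [579.8, 70.8, 27.0]
tcp_rot: [3.141, -0.031, -0.0]
wrist_force: [0.4, 1.4, -0.5]
finger_gap: 0.004
gripper_force: 0.5
```

Call:
send_rows(increments="0 0.001 0 0 0 0;0 0.001 0 0 0 0;0 0.001 0 0 0 0;0 0 0 0 0 0;0 0 0 0 0 0;0 0 0 0 0 0;0 0 0 0 0 0;0 0 0 0 0 0")

```text
time_s: 17.88
eef_pos: [579.8, 68.5, 27.0]
tcp_rot: [-3.141, 0.031, -0.0]
wrist_force: [-0.6, 6.6, 0.3]
finger_gap: 0.005
gripper_force: 2.8
```

```bash
python3 -c "
from h import *
im=crop('scene',250,165,120,90,6,'pics/s7.png')"
```

```text
(no output)
```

View pics/s7.png

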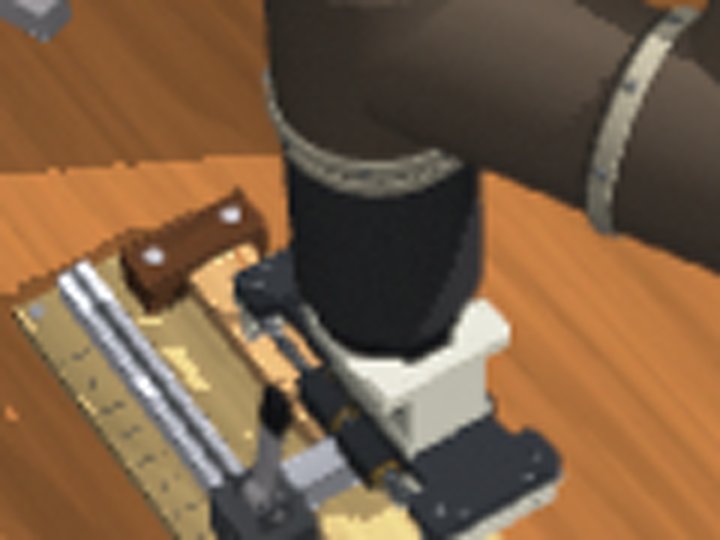

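The bar is against the block (ends near (287,210)) and the nose is at its other end; the force has jumped to 6.6 N. One firmer millimetre, then I back off.

Call:
send_rows(increments="0 0.0005 0 0 0 0;0 0.0005 0 0 0 0;0 0.0005 0 0 0 0;0 0 0 0 0 0;0 0 0 0 0 0;0 0 0 0 0 0;0 0 0 0 0 0;0 0 0 0 0 0")

```text
time_s: 18.6
eef_pos: [579.9, 68.4, 27.1]
tcp_rot: [-3.139, 0.031, -0.001]
wrist_force: [-2.1, 13.4, -0.3]
finger_gap: 0.007
gripper_force: 6.2
```

Held firmly at 13 N. Now I'll back off, rise and go round to the +x side of the lever.

Call:
send_rows(increments="0 -0.003 0 0 0 0;0 -0.008 0 0 0 0;0 -0.01 0 0 0 0;0 -0.009 0 0 0 0;0 0 0 0 0 0;0 0 -0.01 0 0 0;0 0 -0.02 0 0 0;0 0 -0.02 0 0 0")

```text
time_s: 19.27
eef_pos: [579.7, 96.0, 77.5]
tcp_rot: [3.14, -0.031, -0.003]
wrist_force: [-0.3, 0.5, -0.5]
finger_gap: 0.008
gripper_force: 0.0
```

Call:
send_rows(increments="0 0 -0.02 0 0 0;0 0 -0.02 0 0 0;0 0 -0.02 0 0 0;0 0 -0.02 0 0 0;0 0 -0.02 0 0 0;0 0 -0.01 0 0 0;0 0 0 0 0 0;0 0 0 0 0 0")

```text
time_s: 19.93
eef_pos: [580.2, 96.3, 187.4]
tcp_rot: [-3.141, 0.032, -0.001]
wrist_force: [-0.6, -0.2, 0.3]
finger_gap: 0.006
gripper_force: 0.0
```

```bash
python3 -c "
from h import *
w=jig(75,35)
go(*w,190,269)
im=capture('scene')
# black lever grip: dark pixels near the expected tip
e=proj('scene',[*jig(25,35),140]);print('expect tip',e.round(1))
x,y=e.astype(int);c=im[y-14:y+15,x-14:x+15].max(axis=2); m=(c<45).astype(np.uint8)
n,l,s,ct=cv2.connectedComponentsWithStats(m)
for i in range(1,n): print(s[i],(ct[i]+[x-14,y-14]).round(1))
for i in range(1,n):
  if s[i][4]>8:
    for z in(130,136): p=plane('scene',ct[i]+[x-14,y-14],z)[:2]-JO; print(z,p.round(1))
"
```

```text
t 19.93 p [580.2  96.3 187.4] yaw -91.2 F [-0.6 -0.2  0.3] gap 0.5 gf 0.0
 shift(tool,mm) [109.2  40.4  -2.5] turn [-0.001 -0.001 -0.003] | tool axes x [ 1.    -0.02   0.001] y [-0.02  -1.    -0.001]
expect tip [296.1 231.1]
[12 13  4  7 23] [295.3 233.1]
130 [28.1 33.2]
136 [30.  36.9]
```

The lever grip is found at (295,233), i.e. jig ≈ (28, 34), as expected.

Call:
send_rows(increments="0.01 0.004 0 0 0 0;0.02 0.006 0 0 0 0;0.02 0.006 0 0 0 0;0.02 0.006 0 0 0 0;0.02 0.006 0 0 0 0;0.01 0.006 0 0 0 0;0.005 0.004 0 0 0 0;0 0.002 0 0 0 0")

```text
time_s: 20.65
eef_pos: [684.7, 53.3, 185.4]
tcp_rot: [3.141, -0.033, -0.004]
wrist_force: [0.2, 0.2, 0.5]
finger_gap: 0.007
gripper_force: 0.0
```

Call:
send_rows(increments="0 0 0 0 0 0;0 0 0.01 0 0 0;0 0 0.01 0 0 0;0 0 0.01 0 0 0;0 0 0.01 0 0 0;0 0 0.01 0 0 0;0 0 0.009 0 0 0;0 0 0 0 0 0")

```text
time_s: 21.32
eef_pos: [683.1, 54.2, 125.2]
tcp_rot: [3.141, -0.031, -0.006]
wrist_force: [-0.2, -0.2, -0.8]
finger_gap: 0.01
gripper_force: 0.0
```

Call:
send_rows(increments="-0.004 0 0 0 0 0;-0.005 0 0 0 0 0;-0.005 0 0 0 0 0;-0.005 0 0 0 0 0;-0.005 0 0 0 0 0;-0.005 0 0 0 0 0;-0.005 0 0 0 0 0;-0.004 0 0 0 0 0")

```text
time_s: 21.98
eef_pos: [647.3, 55.4, 128.7]
tcp_rot: [-3.141, 0.031, -0.004]
wrist_force: [5.3, -0.1, -1.6]
finger_gap: 0.004
gripper_force: 2.2
```

```bash
python3 -c "
from h import *
go(*jig(16,35),128,269)"
```

```text
t 21.98 p [647.3  55.4 128.7] yaw -91.1 F [ 5.3 -0.1 -1.6] gap 0.3 gf 2.2
 shift(tool,mm) [-17.6   1.    0.7] turn [-0.001 -0.003 -0.002] | tool axes x [ 1.    -0.019  0.003] y [-0.019 -1.    -0.001]
```

Contact at 5 N; now I follow the lever's arc.

Call:
send_rows(increments="-0.0045 0 0 0 0 0;-0.0045 0 0 0 0 0;-0.0045 0 0 0 0 0;-0.0045 0 0.001 0 0 0;-0.0055 0 0.003 0 0 0;-0.0055 0 0.003 0 0 0;-0.005 0 0.005 0 0 0;-0.005 0 0.005 0 0 0")

```text
time_s: 22.65
eef_pos: [609.4, 56.3, 112.5]
tcp_rot: [-3.14, 0.03, -0.008]
wrist_force: [5.9, -0.7, 1.5]
finger_gap: 0.008
gripper_force: 2.6
```

Call:
send_rows(increments="-0.003 0 0.005 0 0 0;-0.003 0 0.005 0 0 0;-0.002 0 0.005 0 0 0;-0.002 0 0.005 0 0 0;-0.001 0 0.005 0 0 0;-0.001 0 0.005 0 0 0;-0.001 0 0.003 0 0 0;0 0 0 0 0 0")

```text
time_s: 23.32
eef_pos: [594.3, 56.2, 77.4]
tcp_rot: [3.141, -0.031, -0.001]
wrist_force: [1.7, 1.6, 3.2]
finger_gap: 0.005
gripper_force: 1.3
```

```bash
python3 -c "
from h import *
go(*jig(-20,35),74,269)"
```

```text
t 23.32 p [594.3  56.2  77.4] yaw -91.1 F [1.7 1.6 3.2] gap 0.4 gf 1.3
 shift(tool,mm) [-0.7  0.9  3.4] turn [ 0.     0.001 -0.002] | tool axes x [ 1.    -0.02  -0.001] y [-0.02 -1.    0.  ]
```

Call:
send_rows(increments="0 0 0.0005 0 0 0;0 0 0.0005 0 0 0;0 0 0.0005 0 0 0;0 0 0.0005 0 0 0;0 0 0 0 0 0;0 0 0 0 0 0;0 0 0 0 0 0;0 0 0 0 0 0")

```text
time_s: 23.98
eef_pos: [594.0, 56.1, 76.0]
tcp_rot: [3.141, -0.031, -0.002]
wrist_force: [2.2, 1.3, 6.3]
finger_gap: 0.005
gripper_force: 2.8
```

Call:
send_rows(increments="0 0 0.0005 0 0 0;0 0 0.0005 0 0 0;0 0 0.0005 0 0 0;0 0 0 0 0 0;0 0 0 0 0 0;0 0 0 0 0 0;0 0 0 0 0 0;0 0 0 0 0 0")

```text
time_s: 24.65
eef_pos: [594.0, 56.1, 75.3]
tcp_rot: [3.141, -0.031, -0.001]
wrist_force: [-1.9, 2.7, 11.9]
finger_gap: 0.005
gripper_force: 5.9
```

Call:
send_rows(increments="0 0 0.0005 0 0 0;0 0 0.0005 0 0 0;0 0 0.0005 0 0 0;0 0 0.0005 0 0 0;0 0 0 0 0 0;0 0 0 0 0 0;0 0 0 0 0 0;0 0 0 0 0 0")

```text
time_s: 25.32
eef_pos: [594.1, 56.1, 74.9]
tcp_rot: [3.141, -0.03, 0.0]
wrist_force: [-6.4, 1.6, 24.4]
finger_gap: 0.004
gripper_force: 12.3
```

The lever is rigid at z = 75 mm (its level top face) under 24 N. I'll retract and clear the view for a numeric check.

Call:
send_rows(increments="0 0 -0.004 0 0 0;0 0 -0.01 0 0 0;0 0 -0.02 0 0 0;0 0 -0.02 0 0 0;0 0 -0.02 0 0 0;0 0 -0.02 0 0 0;0 0 -0.02 0 0 0;0 0 -0.02 0 0 0")

```text
time_s: 25.98
eef_pos: [592.7, 55.6, 206.6]
tcp_rot: [3.141, -0.032, -0.006]
wrist_force: [-0.4, 0.3, 0.8]
finger_gap: 0.007
gripper_force: 0.0
```

Call:
send_rows(increments="-0.01 0.03 0 0 0 0;-0.01 0.03 0 0 0 0;-0.01 0.03 0 0 0 0;-0.01 0.03 0 0 0 0;-0.01 0.03 0 0 0 0;-0.01 0.03 0 0 0 0;-0.01 0.03 0 0 0 0;-0.01 0.03 0 0 0 0")

```text
time_s: 26.65
eef_pos: [507.3, -183.3, 205.8]
tcp_rot: [-3.141, 0.032, 0.006]
wrist_force: [0.2, -0.2, -0.7]
finger_gap: 0.008
gripper_force: 0.0
```

Call:
send_rows(increments="0 0.03 0 0 0 0;0 0.03 0 0 0 0;0 0.03 0 0 0 0;0 0.03 0 0 0 0;0 0.03 0 0 0 0;0 0.03 0 0 0 0;0 0.02 0 0 0 0;0 0 0 0 0 0")

```text
time_s: 27.32
eef_pos: [503.7, -384.8, 204.8]
tcp_rot: [-3.14, 0.036, 0.007]
wrist_force: [0.9, 0.4, -1.2]
finger_gap: 0.009
gripper_force: 0.0
```

```bash
python3 -c "
from h import *
go(0,0,0,269)
# sample top picture along the lane at z=40 (bar top), three lines; scan y
for n in('top','scene'):
  im=cv2.GaussianBlur(capture(n),(0,0),.5)
  for X in(-42,-28):
    print(n,X,[(Y,*im[tuple(np.round(proj(n,[*jig(X,Y),40])[::-1]).astype(int))]) for Y in list(range(-142,-118,4))+list(range(-6,34,4))])
  # lever tip grip dark, expected level at jig(-38+10,35,75)
  print('grip',n,[(X,*im[tuple(np.round(proj(n,[*jig(X,35),75])[::-1]).astype(int))]) for X in range(-60,50,6)])
" | sed 's/np.uint8(\([0-9]*\))/\1/g'
```

```text
t 27.32 p [ 503.7 -384.8  204.8] yaw -91.3 F [ 0.9  0.4 -1.2] gap 0.8 gf 0.0
 shift(tool,mm) [-511.6 -372.6  207.7] turn [-0.002  0.004 -0.006] | tool axes x [ 1.    -0.023 -0.004] y [-0.023 -1.    -0.002]
top -42 [(-142, 161, 147, 144), (-138, 99, 73, 59), (-134, 93, 62, 48), (-130, 92, 66, 50), (-126, 173, 128, 94), (-122, 201, 149, 109), (-6, 212, 161, 119), (-2, 214, 165, 123), (2, 213, 165, 122), (6, 172, 133, 99), (10, 163, 128, 98), (14, 177, 164, 161), (18, 222, 219, 224), (22, 220, 218, 223), (26, 222, 219, 224), (30, 220, 217, 221)]
top -28 [(-142, 96, 66, 49), (-138, 93, 63, 48), (-134, 93, 63, 47), (-130, 91, 61, 46), (-126, 191, 149, 113), (-122, 217, 171, 130), (-6, 221, 176, 133), (-2, 222, 177, 135), (2, 220, 176, 133), (6, 185, 145, 110), (10, 136, 110, 86), (14, 201, 193, 197), (18, 221, 218, 223), (22, 220, 217, 223), (26, 218, 215, 221), (30, 162, 159, 165)]
grip top [(-60, 219, 190, 143), (-54, 224, 197, 148), (-48, 220, 191, 145), (-42, 216, 186, 140), (-36, 82, 72, 60), (-30, 37, 37, 38), (-24, 36, 35, 38), (-18, 37, 37, 38), (-12, 167, 158, 161), (-6, 187, 178
[... 554 characters left out ...]
-138, 92, 58, 36), (-134, 87, 57, 35), (-130, 96, 69, 45), (-126, 218, 192, 130), (-122, 227, 180, 120), (-6, 230, 182, 119), (-2, 229, 181, 119), (2, 228, 179, 118), (6, 168, 131, 92), (10, 58, 54, 51), (14, 59, 59, 62), (18, 55, 54, 57), (22, 35, 34, 37), (26, 41, 40, 43), (30, 85, 86, 91)]
grip scene [(-60, 188, 120, 65), (-54, 193, 132, 88), (-48, 230, 230, 236), (-42, 230, 231, 238), (-36, 156, 157, 165), (-30, 36, 36, 38), (-24, 35, 34, 36), (-18, 37, 38, 41), (-12, 147, 143, 145), (-6, 194, 189, 193), (0, 212, 207, 211), (6, 202, 197, 200), (12, 195, 191, 195), (18, 195, 191, 195), (24, 198, 194, 198), (30, 196, 192, 196), (36, 190, 185, 189), (42, 180, 176, 180), (48, 106, 104, 106)]
```

Both views agree. Block passes to bar at jig y ≈ −128 and bar to nose at ≈ +12, which is 140 mm with no board showing between. The lever's grip lies level at jig x −38…−15. Handing in.

```bash
python3 -c "
from bench import bot
print(bot.hand_in())"
```

```text
the job is handed in; nothing more can be done
None
```

The job is handed in at about 27 s: the bar lies flat in the lane with no visible gap at the end block or the stop, the lever is level and locked, and I left the jar, hammer and cup alone; no verdict came back.

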